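Slide the hot terrine between the mortar and the chopping block

ROBOT

A 6-joint arm with a two-finger parallel gripper is mounted at the origin on the work surface. World frame = base frame: x ahead of the robot, y to its left, z up, the work surface at z = 0. Lengths are in mm, angles in rad, forces in N, time in s.
With the tool pointing down it reaches from about 350 to 975 mm from the base axis. Payload 17.4 kg.
Tool frame: the origin (TCP) lies midway between the tips of the shut fingers; the grasp point (between the pads) lies 19 mm behind it; z points along the fingers, y is the line along which they close (so a half turn about z gives the same grasp; the last joint's range is limited). The gripper opens to 85 mm and grips with 20 to 120 N. Pads are 22 mm wide; open, the fingers measure 114 mm over their backs; the gripper's body (76 mm by 85 mm) begins 54 mm behind the grasp point. The pads swing forward as they close: fully open they stand 13 mm farther back than shut.
Start: joints at [-1.297, 0.116, 1.442, -0, 1.584, -0.038], TCP at [207.062, -642.462, 231.303] pointing down, gripper open.
Joint ranges: [-2.83, 2.83], [-0.83, 2.19], [0.07, 2.5], [-1.14, 4.28], [0.01, 3], [-2.97, 2.97]. Speed limits (rad/s): [1.89, 1.89, 2.22, 3.14, 3.14, 3.14].

INTERFACE

Orientations are given as a unit quaternion [w, x, y, z].
In Python, from station import env, eyes, look_for gives the robot as it stands.
- The arm moves only by the tool play_rows, never from a script. Its argument "deltas" is a list of rows, each a list of 4 numbers: the shift along the tool's x, y, z in m, then the turn about the tool's z in rad. A call has 1 to 12 rows; each row is the pose to reach, as a shift and turn from the pose commanded when the call began, along the tool's axes at that moment; what a row does not reach only later rows make up. A row lasts 1/8 s, in which the tool goes at most 62.5 mm and 10.7 degrees, less where a joint would pass 70% of its speed; a pose out of reach is approached as far as the arm can. A call with a gripper value outside its range is refused whole. "fingers" is the finger opening in m, from 0 to 0.0854, set as the call begins (left out, the last holds). The fingers move at their own pace and stop on an object; "squeeze" is the grip in N (left out, the last holds). Time passes only in rows, so rows that repeat a pose let the fingers close. It gives the time, the measured TCP pose, the force, the opening and the grip force at its end, in the units of the state.
- env.get_state(): the state, without advancing time (a new reading comes with each control period).
- eyes.get_image(name): name is "side" or "top" or "wrist"; returns a dict with "frame" (400x640x3 uint8, red, green, blue), "intrinsics" (3x3 intrinsics, pixels), "rvec" (rotation vector, rad) and "tvec" (3), from world to camera coordinates, as OpenCV has them. Camera axes: x right, y down, z forward; pixel columns grow to the right and rows downward; lengths in mm; the calibration is good to about 2 mm. A picture is of the moment at which its call begins. There is no depth.
- env.finish_job(): hands the job in; it is judged then, once.
Trained networks look in a picture, given as the dict that the camera call returned (one of the last four; its "shot" number tells which), for a name from the list of things; names that differ only in an ending like _2 or _b are one class to them, and where a whole thing is asked for, a point or a joint stands for the part that bears it (a point fixed in the world has none). Each returns a list of dicts, best first, with "conf" (0 to 1); they miss things now and then, are a little off and sometimes report something else, mostly with a low value. They report only what shows in the picture. A call takes as long as a camera call. They do not tell look-alikes from the thing itself.
- look_for(thing, picture): "rect" ([left, top, width, height] in pixels, round what is visible of it).
The state is a dict: "time_s": time; "joint_positions": joint angles; "joint_velocities": joint speeds; "joint_efforts": joint torques, N m; "tool_pos": TCP position; "orientation": TCP orientation; "wrist_force": force on the tool from outside, world axes, zero at the start; "wrist_torque": the same for the moment, N m; "finger_gap": opening from 0.0 (shut) to 1.0 (fully open); "grasp_force": force on a finger pad.
Only numpy, scipy, OpenCV 4.12 (cv2) and the standard library are available. Lean on these libraries where they do the work, as an engineer would, in place of code of your own. Each camera call takes 0.05 s, during which the arm holds its last target. There are 200 camera calls.

TASK

The lidded white terrine is hot: without gripping or lifting it, push it gently along the worktop with the fingertips, through the narrow gap between the stone mortar and the thick chopping block, until it rests wholly on the flush steel plate on the other side. Leave the pepper mill, the mug and the wooden spoon where they are.

Things in the scene. Friction and masses are not known exactly. Their poses are not given: they have to be found in the camera images.
- terrine: Loose white rectangular lidded stoneware dish (one rigid piece), 80 mm along x, 120 mm along y, upright sides 51 mm high, low rib on the lid to 56 mm; 0.45 to 0.85 kg, slides with friction. Origin: centre of its underside, z up. Starts on one side of the gap (either), the plate on the other; up to 25 mm off the gap's line, its y turned up to 0.3 rad from the gap's y.
- gap (a point): Middle of the gap between mortar and block, on the worktop (z = 0). Its level y axis is the line along which the terrine passes; x points across, towards the block. 90 mm wide at its narrowest (terrine 80 mm): the block's straight side is at x = +45 mm, y from -50 to +50 mm, then its rounded corners; the mortar's belly reaches x = -45 mm.
- board: Thick light-wood chopping block, 200 mm along its x, 130 mm along its y, 35 mm high, its upright corners rounded to 15 mm radius, too heavy to budge (fixed). Origin: centre of its underside; its axes are parallel to those of the gap, which lies at x = -145 mm, y = 0 in its frame.
- mortar: Round grey stone mortar, 110 mm in diameter, 55 mm high, too heavy to budge (fixed). Origin: centre of its underside, 100 mm from the gap's middle on the gap's -x side and up to 15 mm along the gap's y either way.
- plate: Steel plate let into the worktop, flush with it (top at z = 0, nothing to catch on): 160 mm along its x, 180 mm along its y, axes parallel to the gap's. Origin: its centre, about 175 to 200 mm from the gap's middle along the gap's line and up to 25 mm to the side of that line.
- mill: Bystander: dark wooden pepper mill, 52 mm in diameter, 108 mm high, standing loose on the far side of the work beside the block. Origin: centre of its underside.
- mug: Bystander: blue mug, 76 mm in diameter plus its handle (which points away from the work), 85 mm high, standing loose on the far side of the work on the other side of the block. Origin: centre of its underside.
- spoon: Bystander: wooden spoon 170 mm long, lying loose on top of the chopping block. Origin: its underside, near the middle of its length.
- corner0 (a point): Lower corner of the terrine at x = +40 mm, y = +60 mm in its frame, z = 0.
- corner1 (a point): Lower corner of the terrine at x = +40 mm, y = -60 mm in its frame, z = 0.
- corner2 (a point): Lower corner of the terrine at x = -40 mm, y = -60 mm in its frame, z = 0.
- corner3 (a point): Lower corner of the terrine at x = -40 mm, y = +60 mm in its frame, z = 0.
Mind the look-alikes: they are no part of the job. Leave any purple look-alike of the terrine alone. There is more than one size of the board; the one meant has the size given above.

How it is judged (in metres and radians):
On the way:
1. the terrine is in the gap, flat on the worktop between the mortar and the block (y of terrine in the frame of gap between -0.03 and 0.03 m and x of terrine in the frame of gap between -0.015 and 0.015 m and height (world z) of terrine below 0.006 m), for 0.1 s.
At the end, for the whole second after the job is handed in: The terrine has passed through the gap and stands flat and at rest on the worktop with all four lower corners over the steel plate (to 2 mm); pepper mill, mug and spoon are within 30 mm of where they stood (x of corner0 in the frame of plate between -0.082 and 0.082 m and y of corner0 in the frame of plate between -0.092 and 0.092 m and x of corner1 in the frame of plate between -0.082 and 0.082 m and y of corner1 in the frame of plate between -0.092 and 0.092 m and x of corner2 in the frame of plate between -0.082 and 0.082 m and y of corner2 in the frame of plate between -0.092 and 0.092 m and x of corner3 in the frame of plate between -0.082 and 0.082 m and y of corner3 in the frame of plate between -0.092 and 0.092 m and height (world z) of terrine below 0.004 m and angle between terrine's own z axis and vertical below 0.05 rad and linear speed of terrine below 0.01 m/s and distance of each of mill, mug, spoon from where it was at the start of the episode below 0.03 m); the robot touches nothing.
It fails at once if the terrine is lifted (underside centre more than 10 mm up) or tipped (more than 0.15 rad) (height (world z) of terrine above 0.01 m or angle between terrine's own z axis and vertical above 0.15 rad).
It fails at once if the terrine is gripped or pushed roughly (more than 30 N from the fingers) (contact force between the fingers and terrine above 30 N).
It fails at once if the pepper mill, the mug or the spoon is moved by more than 30 mm (distance of any of mill, mug, spoon from where it was at the start of the episode above 0.03 m).
It also fails if it takes over 72 s, if anything falls off the work surface, if the arm or the gripper's body presses on something with over 40 N, if the wrist force passes 120 N, or if a joint passes its speed limit or range.

## Working session

There is one attempt and no reset: what is moved stays moved. The work goes in short steps, Python scripts to look and compute and a tool call to move; the robot and the scene stay as the last step left them, time stands still between calls to the robot, and variables do not carry over. Pictures are saved under pics/ and viewed, at most 10 in all, crops included, and the job is handed in when it is done.

Besides the shell and the picture viewer there is one more tool, called as name(argument=value, ...) on one line, values as JSON. play_rows: Moves the arm, as the interface text tells. Its arguments: {"type":"object","properties":{"deltas":{"type":"array","items":{"type":"array","items":{"type":"number"}}},"fingers":{"type":"number"},"squeeze":{"type":"number"}},"required":["deltas"]}

```bash
mkdir -p pics; ls
python3 - <<'E'
from station import env, eyes, look_for
import cv2,pickle
s=env.get_state(); print({k:s[k] for k in('time_s','tool_pos','orientation','wrist_force')})
d={}
for n in('top','side'):
    p=eyes.get_image(n); d[n]=p
    cv2.imwrite(f'pics/{n}0.png',p['frame'][:,:,::-1])
    print(n,p['intrinsics'],p['rvec'],p['tvec'])
    for t in('terrine','board','mortar','plate','mill','mug','spoon'):
        print(t,[(r['rect'],round(r['conf'],2)) for r in look_for(t,p)][:4])
pickle.dump(d,open('d0.pkl','wb'))
E
```

```text
pics
{'time_s': 0.0, 'tool_pos': array([ 207.00821541, -642.26255433,  230.54495177]), 'orientation': array([-5.88402874e-04,  9.87872548e-01,  1.55265832e-01, -6.77768396e-05]), 'wrist_force': array([ 0.06717076, -0.69757558, -0.31904116])}
top [[414.08370555   0.         324.34635439]
 [  0.         414.08370555 199.53453563]
 [  0.           0.           1.        ]] [ 2.10881744 -2.12533638  0.18400932] [-85.53664749 591.29315159 977.46811688]
terrine [([314.8, 213.2, 55.4, 36.8], 0.89), ([380.1, 250.8, 41.4, 57.3], 0.88)]
board [([404.5, 98.8, 98.0, 115.5], 0.84), ([239.2, 130.4, 58.9, 81.8], 0.78), ([251.0, 126.9, 35.8, 60.0], 0.18)]
mortar [([238.2, 244.3, 44.8, 41.2], 0.68)]
plate [([162.0, 195.4, 76.2, 64.3], 0.9), ([311.2, 117.1, 27.9, 50.3], 0.73), ([239.2, 131.2, 59.0, 79.1], 0.58)]
mill [([200.1, 132.6, 29.1, 32.5], 0.56)]
mug [([311.9, 118.0, 27.9, 46.9], 0.79)]
spoon [([251.2, 124.5, 33.6, 62.7], 0.73)]
side [[394.37908655   0.         320.84248226]
 [  0.         394.37908655 198.32744708]
 [  0.           0.           1.        ]] [ 0.06576383 -2.93370137  1.05639504] [ 573.59343914  118.07614418 1059.07895712]
terrine [([362.1, 139.8, 43.9, 38.8], 0.93), ([330.8, 171.2, 31.7, 46.1], 0.76)]
board [([235.7, 222.7, 83.6, 56.7], 0.74), ([243.1, 101.9, 84.7, 54.2], 0.64), ([328.0, 171.2, 37.0, 45.3], 0.22)]
mortar [([353.7, 231.8, 40.2, 44.8], 0.9)]
plate [([296.2, 285.6, 71.6, 77.2], 0.78)]
mill [([238.5, 276.9, 25.3, 35.9], 0.82)]
mug [([237.4, 177.5, 42.1, 40.4], 0.89)]
spoon [([242.4, 226.9, 53.6, 26.4], 0.87)]
```

Run:
```python
import cv2
a=cv2.imread('pics/top0.png')[90:320,140:460]
cv2.imwrite('pics/top0c.png',cv2.resize(a,(800,575),interpolation=cv2.INTER_CUBIC))
a=cv2.imread('pics/side0.png')[90:370,200:430]
cv2.imwrite('pics/side0c.png',cv2.resize(a,None,fx=2.1,fy=2.1,interpolation=cv2.INTER_CUBIC))
```

```text
(no output)
```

View pics/top0c.png

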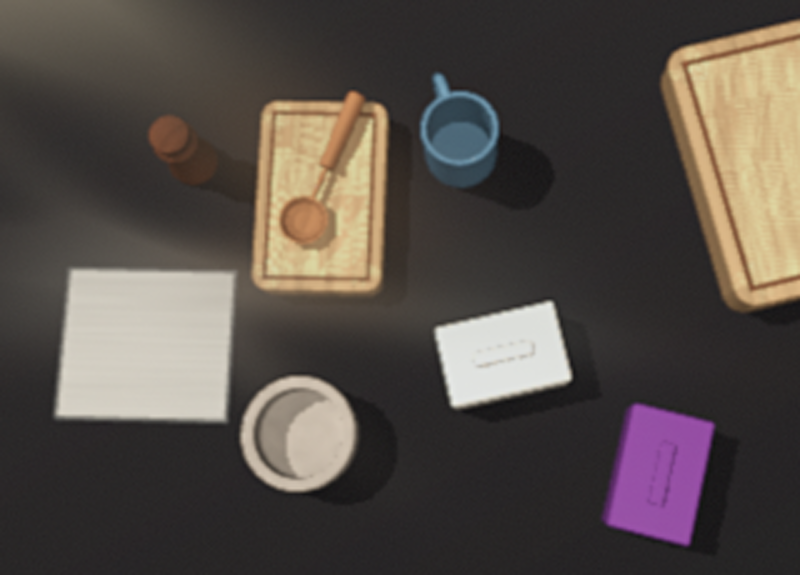

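View pics/side0c.png

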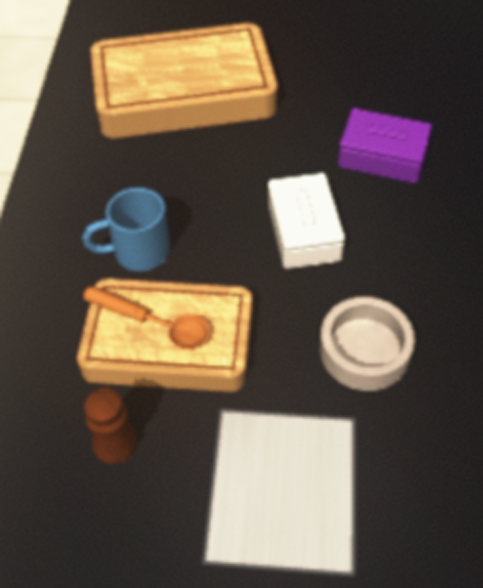

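The top view shows the white terrine (px ~341,231) right of the gap. The plate (~200,228) is on the left, the small board (~268,169) above the gap and the mortar (~260,263) below it. The purple look-alike is at ~404,279 and the large board is far right. Next I'll fit silhouettes in both views.

```bash
cat > h.py <<'E'
import numpy as np,cv2
from scipy.optimize import minimize
def proj(p,pts):
    return cv2.projectPoints(np.float64(pts),p['rvec'],p['tvec'],p['intrinsics'],None)[0][:,0]
def box(a,b,h,r=0):
    if r: base=[(sx*(a/2-r)+r*np.cos(t),sy*(b/2-r)+r*np.sin(t)) for sx in(1,-1) for sy in(1,-1) for t in np.linspace(0,6.28,25)]
    else: base=[(sx*a/2,sy*b/2) for sx in(1,-1) for sy in(1,-1)]
    return np.array([(x,y,z) for x,y in base for z in ((0,h) if h else (0,))])
def cyl(d,h): return np.array([(d/2*np.cos(t),d/2*np.sin(t),z) for t in np.linspace(0,6.28,60) for z in(0,h)])
def place(m,q):
    c,s=np.cos(q[2]),np.sin(q[2]); return np.c_[c*m[:,0]-s*m[:,1]+q[0],s*m[:,0]+c*m[:,1]+q[1],m[:,2]]
def ray(p,uv,z):
    R=cv2.Rodrigues(p['rvec'])[0]; c=-R.T@np.ravel(p['tvec'])
    d=R.T@np.linalg.inv(p['intrinsics'])@[uv[0],uv[1],1]; return (c+d*(z-c[2])/d[2])[:2]
def mask(p,rect,f,pad=6):
    l,t,w,h=[int(round(v)) for v in rect]; im=np.zeros((400,640),np.uint8)
    hsv=cv2.cvtColor(p['frame'],cv2.COLOR_RGB2HSV).astype(int)
    sl=np.s_[max(t-pad,0):t+h+pad,max(l-pad,0):l+w+pad]; im[sl]=f(hsv)[sl]*255
    n,L,st,_=cv2.connectedComponentsWithStats(im)
    m=np.uint8(L==1+np.argmax(st[1:,4]))*255
    cs,_=cv2.findContours(m,cv2.RETR_EXTERNAL,cv2.CHAIN_APPROX_NONE)
    o=np.zeros_like(m); cv2.drawContours(o,cs,-1,255,-1); return o
def render(p,m,q):
    h=cv2.convexHull(np.float32(proj(p,place(m,q))))
    o=np.zeros((400,640),np.uint8)
    # 3x supersampled render
    big=np.zeros((1200,1920),np.uint8)
    cv2.fillConvexPoly(big,np.int32(np.round((h*3+1)*16)),255,cv2.LINE_AA,4)
    return cv2.resize(big,(640,400),interpolation=cv2.INTER_AREA)
def fit(ps,ms,m,q0,yaw=True):
    ms=[k.astype(float)/255 for k in ms]
    def cost(v):
        q=list(v) if yaw else [v[0],v[1],0]
        if yaw:q[2]=v[2]/100
        return sum(np.abs(render(p,m,q)/255.-k).sum() for p,k in zip(ps,ms))
    v0=[q0[0],q0[1],q0[2]*100] if yaw else q0[:2]
    S=np.array([v0]+[np.add(v0,np.eye(len(v0))[i]*12) for i in range(len(v0))])
    r=minimize(cost,v0,method='Nelder-Mead',options=dict(initial_simplex=S,xatol=.1,fatol=.1))
    v=list(r.x); 
    if yaw:v[2]/=100
    return np.round(v,3),round(r.fun,1),[int(k.sum()) for k in ms]
white=lambda h:(h[...,2]>110)&(h[...,1]<70)
E
cat > m.py <<'E'
from h import *
import pickle
d=pickle.load(open('d0.pkl','rb')); T,S=d['top'],d['side']
wood=lambda h:(h[...,2]>85)&(h[...,1]>60)
c=lambda r:(r[0]+r[2]/2,r[1]+r[3]/2)
R=dict(terrine=([314.8,213.2,55.4,36.8],[330.8,171.2,31.7,46.1],box(80,120,51),white,50),
 plate=([162,195.4,76.2,64.3],[296.2,285.6,71.6,77.2],box(160,180,0),white,0),
 board=([239.2,130.4,58.9,81.8],[235.7,222.7,83.6,56.7],box(200,130,35,15),wood,35),
 mortar=([238.2,244.3,44.8,41.2],[353.7,231.8,40.2,44.8],cyl(110,55),lambda h:(h[...,2]>75)&(h[...,1]<90),55))
for n,(a,b,mod,f,z) in R.items():
    k=[mask(T,a,f),mask(S,b,f)]; x0=ray(T,c(a),z/2)
    yw=n!='mortar'; q0=[*x0,0.0]
    for lab,ps,ms in(('both',[T,S],k),('top',[T],k[:1]),('side',[S],k[1:])):
        print(n,lab,*fit(ps,ms,mod,q0,yw))
for n,r,z in(('mill',[200.1,132.6,29.1,32.5],50),('mug',[311.9,118,27.9,46.9],40),('purple',[380.1,250.8,41.4,57.3],30)): print(n,ray(T,c(r),z))
E
python3 m.py
```

```text
terrine both [ 5.12282e+02 -1.28887e+02  2.17000e-01] 139.9 [1688, 1323]
terrine top [ 5.13193e+02 -1.29783e+02  2.17000e-01] 52.3 [1688]
terrine side [ 5.10836e+02 -1.26628e+02  2.05000e-01] 43.1 [1323]
plate both [ 5.31471e+02  2.40894e+02 -3.40000e-02] 339.5 [4134, 4988]
plate top [ 5.31660e+02  2.39862e+02 -3.50000e-02] 124.9 [4134]
plate side [ 5.31144e+02  2.41856e+02 -3.00000e-02] 197.6 [4988]
board both [ 6.80815e+02  5.81040e+01 -3.20000e-02] 310.5 [4113, 4044]
board top [ 6.80648e+02  5.76210e+01 -3.10000e-02] 138.5 [4113]
board side [ 6.80828e+02  5.88400e+01 -4.60000e-02] 160.1 [4044]
mortar both [436.183  71.855] 206.2 [1750, 1698]
mortar top [436.452  72.479] 61.8 [1750]
mortar side [434.873  67.312] 123.4 [1698]
mill [726.91553882 191.49036906]
mug [746.97622235 -94.85028503]
purple [ 393.70261417 -276.43632155]
```

Both views agree. In the gap frame (origin at world 535.9, 62.9, yaw −0.033), the terrine is at (−17, −192) with yaw +0.25, the mortar at (−100, 6) and the plate at (−10, 178).

The plan has two steps:
1. With shut fingers, push the terrine's −x side near its front, which shifts it +x and straightens it.
2. Push it through the gap with two spread fingers on its rear face.

play_rows(deltas=[[0.015,-0.017,0,-0.05],[0.05,-0.058,0.005,-0.17],[0.095,-0.11,0.02,-0.32],[0.14,-0.162,0.035,-0.47],[0.185,-0.214,0.05,-0.62],[0.23,-0.266,0.06,-0.77],[0.275,-0.318,0.07,-0.92],[0.32,-0.37,0.08,-1.07],[0.35,-0.405,0.08,-1.18],[0.366,-0.422,0.08,-1.215],[0.373,-0.43,0.08,-1.226],[0.373,-0.43,0.08,-1.226]], fingers=0, squeeze=20)

```text
time_s: 2.3
tool_pos: [430.3, -118.6, 151.4]
orientation: [0.0, 0.718, 0.696, -0.0]
wrist_force: [0.3, 0.3, -0.0]
finger_gap: 0.001
grasp_force: 0.0
```

```bash
cat > s.py <<'E'
from station import env
import numpy as np
O=np.array([535.9,62.9]);a=-0.033;X=np.array([np.cos(a),np.sin(a)]);Y=np.array([-X[1],X[0]])
def g(p): d=np.array(p[:2])-O; return np.round([d@X,d@Y],1)
def st():
    s=env.get_state(); w,x,y,z=s['orientation']
    ang=np.arctan2(2*(x*y+w*z),1-2*(y*y+z*z))
    print('t',s['time_s'],'gap xy',g(s['tool_pos']),'z',s['tool_pos'][2].round(1),'toolx rel gap y',round(ang-(np.pi/2+a),3),'F',np.round(s['wrist_force'],1),'open',s['finger_gap'])
if __name__=='__main__': st()
E
python3 s.py
```

```text
t 2.3 gap xy [ -99.6 -184.9] z 151.4 toolx rel gap y 0.001 F [ 0.3  0.3 -0. ] open 0.0006572448780345595
```

play_rows(deltas=[[0,0,0.02,0],[0,0,0.05,0],[0,0,0.085,0],[0,0,0.115,0],[0,0,0.13,0],[0,0,0.137,0],[0,0,0.137,0],[0,0.004,0.137,0],[0,0.008,0.137,0],[0,0.012,0.137,0],[0,0.015,0.137,0],[0,0.018,0.137,0]])

```text
time_s: 3.8
tool_pos: [448.4, -119.3, 14.3]
orientation: [-0.0, 0.719, 0.695, -0.0]
wrist_force: [0.1, -0.3, 0.3]
finger_gap: -0.002
grasp_force: 0.0
```

play_rows(deltas=[[0,0.003,0,0],[0,0.006,0,0],[0,0.009,0,0],[0,0.012,0,0],[0,0.015,0,0],[0,0.018,0,0],[0,0.02,0,0],[0,0.02,0,0]])

```text
time_s: 4.8
tool_pos: [468.4, -120.1, 14.3]
orientation: [0.0, 0.719, 0.695, 0.0]
wrist_force: [-1.9, 1.0, 0.5]
finger_gap: -0.003
grasp_force: 0.6
```

```bash
cat > t.py <<'E'
from h import *
from s import *
from station import eyes
import sys
q0=[float(v) for v in sys.argv[1:4]] # gap-frame guess x,y,yaw
def measure(q0,save=None):
    P=[eyes.get_image('top'),eyes.get_image('side')]
    w=O+X*q0[0]+Y*q0[1]; q=[*w,q0[2]+a]; ms=[]
    for p in P:
        if save: cv2.imwrite(f"pics/{save}_{p['shot']}.png",p['frame'][:,:,::-1])
        h=proj(p,place(box(80,120,51),q)); l,t=h.min(0); r,b=h.max(0)
        ms.append(mask(p,[l,t,r-l,b-t],white,4))
    for n,i in(('both',[0,1]),('top',[0]),('side',[1])):
        v,c,A=fit([P[j] for j in i],[ms[j] for j in i],box(80,120,51),q,True)
        print(n,'gap',g(v[:2]),'yaw',round(v[2]-a,3),'cost',c,A)
st(); measure(q0,sys.argv[4] if len(sys.argv)>4 else None)
E
python3 t.py 0 -185 0 push1
```

```text
t 4.8 gap xy [ -61.5 -185.1] z 14.3 toolx rel gap y 0.0 F [-1.9  1.   0.5] open -0.00291381177317289
both gap [  -3.1 -193.5] yaw 0.183 cost 1690.7 [260, 1093]
top gap [   4.6 -199.7] yaw 0.238 cost 1412.3 [260]
side gap [  -4.1 -191.7] yaw 0.185 cost 225.7 [1093]
```

play_rows(deltas=[[0,-0.007,0,0],[0.004,-0.015,0,0],[0.016,-0.017,0,0],[0.027,-0.015,0,0],[0.027,-0.009,0,0],[0.027,-0.005,0,0],[0.027,-0.002,0,0],[0.027,0.001,0,0],[0.027,0.004,0,0],[0.027,0.006,0,0],[0.027,0.006,0,0]])

```text
time_s: 6.28
tool_pos: [475.2, -93.3, 14.3]
orientation: [0.0, 0.719, 0.695, 0.0]
wrist_force: [-1.1, -0.1, -0.6]
finger_gap: 0.003
grasp_force: 0.2
```

play_rows(deltas=[[0,-0.007,0,0],[0,-0.02,0,0],[0,-0.04,-0.02,0],[0,-0.05,-0.07,0],[0,-0.05,-0.11,0],[-0.02,-0.05,-0.12,0],[-0.06,-0.05,-0.12,0],[-0.12,-0.05,-0.12,0],[-0.18,-0.03,-0.12,0],[-0.2,0,-0.12,0],[-0.2,0,-0.12,0]])

```text
time_s: 7.65
tool_pos: [468.4, -294.3, 133.7]
orientation: [-0.0, 0.719, 0.695, -0.0]
wrist_force: [0.2, 0.6, -0.3]
finger_gap: 0.003
grasp_force: 0.0
```

```bash
python3 t.py 3 -192 0.1 push2
```

```text
t 7.65 gap xy [ -55.6 -359.2] z 133.7 toolx rel gap y -0.001 F [ 0.2  0.6 -0.3] open 0.00252810816260837
both gap [   3.3 -196.6] yaw 0.117 cost 143.6 [1686, 1276]
top gap [   3.9 -197.7] yaw 0.112 cost 59.0 [1686]
side gap [   2.3 -194.2] yaw 0.118 cost 44.8 [1276]
```

play_rows(deltas=[[0.01,0.02,0,0],[0.04,0.06,0,0],[0.08,0.1,0,0],[0.115,0.132,0,0],[0.129,0.141,0.01,0],[0.129,0.141,0.05,0],[0.129,0.141,0.09,0],[0.129,0.141,0.115,0],[0.129,0.141,0.119,0],[0.129,0.133,0.119,0],[0.129,0.125,0.119,0],[0.129,0.121,0.119,0]])

```text
time_s: 9.25
tool_pos: [593.3, -168.3, 16.4]
orientation: [0.001, 0.719, 0.695, 0.0]
wrist_force: [0.1, 0.1, -0.3]
finger_gap: 0.0
grasp_force: 0.0
```

play_rows(deltas=[[0,-0.003,0,0],[0,-0.006,0,0],[0,-0.009,0,0],[0,-0.012,0,0],[0,-0.012,0,0]])

```text
time_s: 9.88
tool_pos: [581.4, -167.8, 15.3]
orientation: [-0.0, 0.719, 0.695, -0.0]
wrist_force: [0.9, -1.2, 0.7]
finger_gap: -0.001
grasp_force: 1.0
```

```bash
python3 s.py
```

```text
t 9.875 gap xy [  53.1 -229. ] z 15.3 toolx rel gap y -0.0 F [ 0.9 -1.2  0.7] open -0.001487914618908435
```

play_rows(deltas=[[0,0.01,0,0],[0,0.025,0,0],[0,0.03,-0.03,0],[0,0.03,-0.08,0],[-0.01,0.03,-0.11,0],[-0.05,0.01,-0.12,0],[-0.1,-0.02,-0.12,0],[-0.12,-0.05,-0.12,0],[-0.12,-0.053,-0.12,0],[-0.12,-0.053,-0.12,0]], fingers=0.035)

```text
time_s: 11.12
tool_pos: [525.4, -285.9, 135.3]
orientation: [-0.0, 0.719, 0.695, 0.0]
wrist_force: [1.1, -0.4, -0.7]
finger_gap: 0.41
grasp_force: 0.0
```

```bash
python3 t.py -5 -195 0.03 push3
```

```text
t 11.125 gap xy [   1.  -348.9] z 135.3 toolx rel gap y -0.0 F [ 1.1 -0.4 -0.7] open 0.4100393420324735
both gap [  -3.  -193.9] yaw 0.057 cost 147.8 [1688, 1267]
top gap [  -2.5 -195. ] yaw 0.055 cost 61.3 [1688]
side gap [  -4.  -191.4] yaw 0.051 cost 51.6 [1267]
```

play_rows(deltas=[[0.01,-0.001,0.01,0],[0.035,-0.002,0.04,0],[0.053,-0.002,0.08,0],[0.055,-0.002,0.112,0],[0.055,-0.002,0.122,0],[0.06,-0.002,0.122,0],[0.068,-0.002,0.122,0],[0.075,-0.002,0.122,0],[0.081,-0.002,0.122,0],[0.085,-0.002,0.122,0],[0.089,-0.002,0.122,0],[0.093,-0.002,0.122,0]])

```text
time_s: 12.72
tool_pos: [526.0, -193.4, 13.9]
orientation: [0.001, 0.719, 0.695, -0.0]
wrist_force: [-0.9, -4.3, 2.5]
finger_gap: 0.41
grasp_force: 2.3
```

play_rows(deltas=[[0.004,0,0,0],[0.008,0,0,0],[0.012,0,0,0],[0.016,0,0,0],[0.02,0,0,0],[0.024,0,0,0],[0.028,0,0,0],[0.032,0,0,0],[0.036,0,0,0],[0.04,0,0,0],[0.04,0,0,0]])

```text
time_s: 14.1
tool_pos: [527.3, -152.9, 13.6]
orientation: [0.0, 0.719, 0.695, 0.0]
wrist_force: [0.9, -1.1, 0.7]
finger_gap: 0.41
grasp_force: 0.7
```

```bash
python3 t.py 0 -146 0 push4
python3 - <<'E'
import cv2,glob
f=sorted(glob.glob('pics/push4_*.png'))
a=[cv2.resize(cv2.imread(x)[90:320,180:440],None,fx=1.5,fy=1.5) for x in f]
cv2.imwrite('pics/p4.png',cv2.hconcat(a))
E
```

```text
t 14.1 gap xy [  -1.5 -216. ] z 13.6 toolx rel gap y 0.0 F [ 0.9 -1.1  0.7] open 0.41001824844095597
both gap [  -0.7 -141.6] yaw 0.003 cost 1159.6 [678, 1364]
top gap [  16.1 -114.7] yaw 0.755 cost 991.8 [678]
side gap [  -1.6 -141.7] yaw 0.0 cost 53.0 [1364]
```

View pics/p4.png

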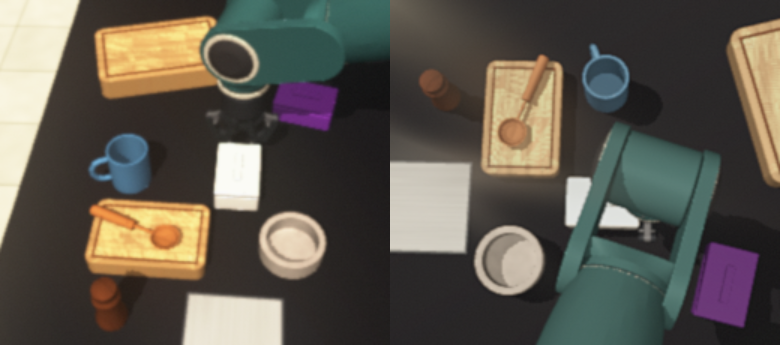

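The dish is square and centred at about (−1, −142). I'll push it on into the gap and check again.

play_rows(deltas=[[0.003,0,0,0],[0.008,0,0,0],[0.013,0,0,0],[0.018,0,0,0],[0.023,0,0,0],[0.028,0,0,0],[0.033,0,0,0],[0.038,0,0,0],[0.043,0,0,0],[0.048,0,0,0],[0.052,0,0,0],[0.053,0,0,0]])

```text
time_s: 15.7
tool_pos: [528.8, -99.8, 13.3]
orientation: [-0.0, 0.719, 0.695, 0.0]
wrist_force: [-0.3, -4.4, 1.3]
finger_gap: 0.409
grasp_force: 2.2
```

```bash
python3 t.py 0 -90 0 push5
```

```text
t 15.7 gap xy [  -1.7 -162.8] z 13.3 toolx rel gap y 0.0 F [-0.3 -4.4  1.3] open 0.40873402735772996
both gap [ -1.2 -89. ] yaw 0.0 cost 1401.6 [464, 1468]
top gap [ 13.2 -88.6] yaw 0.011 cost 1252.2 [464]
side gap [ -1.8 -89. ] yaw 0.004 cost 57.6 [1468]
```

play_rows(deltas=[[0.003,0,0,0],[0.008,0,0,0],[0.013,0,0,0],[0.018,0,0,0],[0.023,0,0,0],[0.028,0,0,0],[0.033,0,0,0],[0.038,0,0,0],[0.043,0,0,0],[0.048,0,0,0],[0.052,0,0,0],[0.053,0,0,0]])

```text
time_s: 17.3
tool_pos: [530.5, -46.8, 13.3]
orientation: [-0.0, 0.719, 0.695, -0.0]
wrist_force: [-0.1, -3.0, -1.9]
finger_gap: 0.411
grasp_force: 1.3
```

```bash
python3 t.py 0 -36 0 push6
```

```text
t 17.3 gap xy [  -1.7 -109.8] z 13.3 toolx rel gap y 0.0 F [-0.1 -3.  -1.9] open 0.4113566529527142
both gap [  0.8 -37.1] yaw 0.041 cost 1772.6 [480, 1654]
top gap [ 42.6 -82.1] yaw 0.162 cost 1202.8 [480]
side gap [ -1.8 -35.9] yaw -0.003 cost 131.8 [1654]
```

No jamming, and the forces stay low, so I'm continuing.

play_rows(deltas=[[0.003,0,0,0],[0.007,0,0,0],[0.011,0,0,0],[0.015,0,0,0],[0.019,0,0,0],[0.023,0,0,0],[0.027,0,0,0],[0.031,0,0,0],[0.035,0,0,0],[0.039,0,0,0],[0.043,0,0,0],[0.045,0,0,0]])

```text
time_s: 18.9
tool_pos: [532.1, -1.8, 13.4]
orientation: [0.0, 0.719, 0.695, 0.0]
wrist_force: [0.3, -5.2, 2.9]
finger_gap: 0.409
grasp_force: 2.6
```

play_rows(deltas=[[0.003,0,0,0],[0.007,0,0,0],[0.011,0,0,0],[0.015,0,0,0],[0.019,0,0,0],[0.023,0,0,0],[0.027,0,0,0],[0.031,0,0,0],[0.035,0,0,0],[0.039,0,0,0],[0.043,0,0,0],[0.045,0,0,0]])

```text
time_s: 20.4
tool_pos: [533.6, 43.0, 13.4]
orientation: [0.0, 0.719, 0.695, -0.0]
wrist_force: [0.1, -5.6, 3.4]
finger_gap: 0.405
grasp_force: 2.7
```

```bash
python3 t.py -1 54 0 push7
```

```text
t 20.4 gap xy [ -1.7 -19.9] z 13.4 toolx rel gap y 0.0 F [ 0.1 -5.6  3.4] open 0.40451850626469243
both gap [ 7.5 55.6] yaw 0.077 cost 1962.3 [726, 2133]
top gap [38.3 44.3] yaw -0.455 cost 962.8 [726]
side gap [-2.  62.6] yaw 0.003 cost 336.7 [2133]
```

play_rows(deltas=[[0.003,0,0,0],[0.007,0,0,0],[0.011,0,0,0],[0.015,0,0,0],[0.019,0,0,0],[0.023,0,0,0],[0.027,0,0,0],[0.031,0,0,0],[0.035,0,0,0],[0.039,0,0,0],[0.043,0,0,0],[0.045,0,0,0]])

```text
time_s: 22.0
tool_pos: [535.0, 87.9, 13.3]
orientation: [0.0, 0.719, 0.695, -0.0]
wrist_force: [-0.5, -5.5, 2.4]
finger_gap: 0.412
grasp_force: 2.6
```

play_rows(deltas=[[0.003,0,0,0],[0.007,0,0,0],[0.011,0,0,0],[0.015,0,0,0],[0.019,0,0,0],[0.023,0,0,0],[0.027,0,0,0],[0.031,0,0,0],[0.035,0,0,0],[0.039,0,0,0],[0.043,0,0,0],[0.045,0,0,0]])

```text
time_s: 23.5
tool_pos: [536.5, 132.9, 13.3]
orientation: [-0.0, 0.719, 0.695, -0.0]
wrist_force: [-0.9, -5.6, 3.4]
finger_gap: 0.411
grasp_force: 2.7
```

play_rows(deltas=[[0.003,0,0,0],[0.007,0,0,0],[0.011,0,0,0],[0.015,0,0,0],[0.019,0,0,0],[0.023,0,0,0],[0.027,0,0,0],[0.031,0,0,0],[0.034,0,0,0],[0.035,0,0,0],[0.035,0,0,0]])

```text
time_s: 24.88
tool_pos: [537.6, 167.9, 13.2]
orientation: [-0.0, 0.719, 0.695, 0.0]
wrist_force: [-0.5, -2.3, 1.3]
finger_gap: 0.406
grasp_force: 1.5
```

play_rows(deltas=[[-0.005,0,0,0],[-0.02,0,0,0],[-0.03,0,-0.02,0],[-0.03,0,-0.06,0],[-0.03,0,-0.11,0],[-0.05,0,-0.13,0],[-0.1,0,-0.13,0],[-0.16,0,-0.13,0],[-0.22,0,-0.13,0],[-0.25,0,-0.13,0],[-0.25,0,-0.13,0]])

```text
time_s: 26.25
tool_pos: [528.7, -84.7, 143.7]
orientation: [0.0, 0.72, 0.694, -0.0]
wrist_force: [0.3, 0.1, -0.4]
finger_gap: 0.412
grasp_force: 0.0
```

```bash
python3 t.py -1 178 0 push8
python3 - <<'E'
import cv2,glob
f=sorted(glob.glob('pics/push8_*.png'))
a=[cv2.resize(x,None,fx=2.2,fy=2.2) for x in (cv2.imread(f[0])[110:310,150:330],cv2.imread(f[1])[110:310,150:330])]
b=[]
for x in f:
    i=cv2.imread(x); print(x)
    b.append(cv2.resize(i[110:380,140:400],None,fx=1.5,fy=1.5,interpolation=cv2.INTER_CUBIC))
cv2.imwrite('pics/p8.png',cv2.hconcat(b))
E
```

```text
t 26.25 gap xy [  -2.3 -147.8] z 143.7 toolx rel gap y -0.003 F [ 0.3  0.1 -0.4] open 0.41249031381330253
both gap [  2.5 182.5] yaw 0.127 cost 1640.4 [2617, 3054]
top gap [  0.6 177.8] yaw 0.236 cost 749.1 [2617]
side gap [  3.3 185.6] yaw -0.096 cost 854.6 [3054]
pics/push8_17.png
pics/push8_18.png
```

View pics/p8.png

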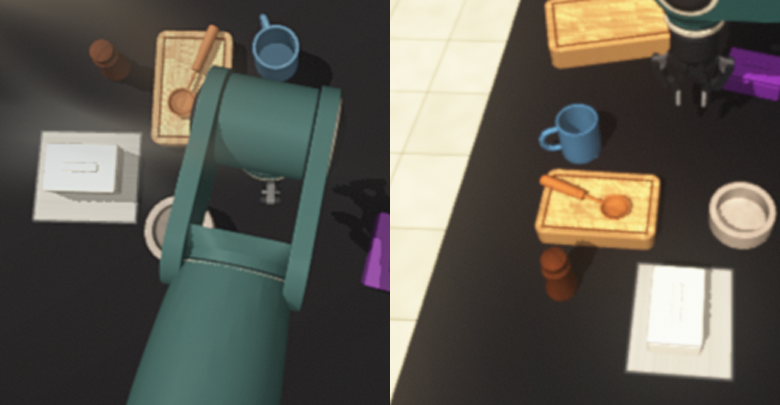

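The pictures show the terrine inside the plate: in the top view the plate's margin shows all round, and in the side view on both flanks. The mill, mug and spoon haven't moved, and the arm is clear.

```bash
python3 -c "
from station import env
print(env.finish_job())"
```

```text
the job is handed in; nothing more can be done
None
```

I pushed the terrine through the gap and it rests on the steel plate, with the mill, mug and spoon left where they were; I handed the job in after about 26 s of robot time, and no verdict came back.

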